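Clear the forming die for the next blank

ROBOT

A 6-joint arm with a two-finger parallel gripper is mounted at the origin on the work surface. World frame = base frame: x ahead of the robot, y to its left, z up, the work surface at z = 0. Lengths are in m, angles in rad, forces in N, time in s.
With the tool pointing down it reaches from about 0.325 to 0.9 m from the base axis. Payload 3.5 kg.
Tool frame: the origin (TCP) lies midway between the tips of the shut fingers; the grasp point (between the pads) lies 19 mm behind it (hold_point_z is the distance from the TCP to the grasp point, in m); z points along the fingers, y is the line along which they close (so a half turn about z gives the same grasp; the last joint's range is limited). The gripper opens to 85 mm and grips with 20 to 120 N. Pads are 22 mm wide; open, the fingers measure 114 mm over their backs; the gripper's body (76 mm by 85 mm) begins 54 mm behind the grasp point. The pads swing forward as they close: fully open they stand 13 mm farther back than shut.
Start: joints at [1.071, 0.276, -0.026, 1.268, 0, 1.467], TCP at [0.242, 0.576, 0.231] pointing down, gripper open.
Joint ranges: [-3.12, 3.12], [-0.85, 1.88], [-1.08, 1.24], [-1.95, 2.15], [-1.57, 1.53], [-3.14, 3.14]. Speed limits (rad/s): [2.57, 2.57, 3.14, 3.14, 3.14, 3.14].

INTERFACE

Orientations are given as a 3x3 rotation matrix whose columns are the frame's x, y, z axes.
In Python, from station import get_obs, grab_frame, camera_model, sign_off, hold_point_z gives the robot as it stands.
- The arm moves only by the tool apply_moves, never from a script. Its argument "increments" is a list that holds one entry, the list of rows, each a list of 4 numbers: the shift along the tool's x, y, z scaled (see below), then the turn about the tool's z scaled (see below). A call has 1 to 8 rows; each row shifts and turns the commanded pose from where the row before left it, along the tool's axes as they then stand; what a row does not reach is not made up. The controller multiplies each number of a shift by 20 mm and each number of a turn by 5 degrees. A row lasts 1/10 s, in which the tool goes at most 50 mm and 8.59 degrees, less where a joint would pass 70% of its speed; a pose out of reach is approached as far as the arm can. A call with a number of a shift or a turn outside -1 to 1 is refused whole. A call with a gripper value outside its range is refused whole. "claw" is the finger opening in mm, from 0 to 85.4, set as the call begins (left out, the last holds). The fingers move at their own pace and stop on an object; "grip_force" is the grip in N (left out, the last holds). Time passes only in rows, so rows that do not move let the fingers close. It gives the time, the measured TCP pose, the force, the opening and the grip force at its end, in the units of the state.
- get_obs(): the state, without advancing time (a new reading comes with each control period).
- grab_frame(name): name is "side" or "top" or "wrist"; returns the picture (420x560x3 uint8, red, green, blue); there is no depth.
- camera_model(name): a dict with "K" (3x3 intrinsics, pixels), "k1" (the pictures are not rectified: a ray, as slopes to the right and down, at radius r is drawn at 1 + k1 r^2 times it, then the intrinsics apply), "world_to_cam" (4x4, takes a point from world to camera coordinates). Camera axes: x right, y down, z forward; pixel columns grow to the right and rows downward; lengths in m; the calibration is good to about 2 mm. A picture is of the moment at which its call begins: read the wrist's pose just before it. camera_model takes no time and is no camera call; for the wrist camera it gives the pose at the moment of the call.
- sign_off(): hands the job in; it is judged then, once.
The state is a dict: "clock": time; "q": joint angles; "qd": joint speeds; "joint_torque": joint torques, N m; "tool_pos": TCP position; "ee_rot": TCP orientation; "wrist_force": force on the tool from outside, world axes, zero at the start; "ft_torque": the same for the moment, N m; "grip_width": opening from 0.0 (shut) to 1.0 (fully open); "finger_force": force on a finger pad.
Only numpy, scipy, OpenCV 4.12 (cv2) and the standard library are available. Lean on these libraries where they do the work, as an engineer would, in place of code of your own. Each camera call takes 0.05 s, during which the arm holds its last target. There are 200 camera calls.

TASK

The press has left a formed U-bracket in the cavity of the open die and three loose offcut strips on the die's flat top. First lift the bracket out and set it down gently, without dropping it, open side up on the floor of the grey parts tray; then take the scraper block and use it, not the fingers, to sweep all three strips off the die's edge into its catch trough. Finally stand the scraper back, base down and wholly on its rubber mat, and leave the other things on the bench where they are.

Things in the scene. Friction and masses are not known exactly. Their poses are not given: they have to be found in the camera images.
- die: Steel die plate fixed to the bench, 270 (x) x 200 (y) x 55 mm high; origin at the centre of its underside, on the bench. The cavity is in its -x half; the strips lie on its flat top (z = 55 mm), between x = +48 and +131 mm and within 80 mm of y = 0. Two guide pins, 18 mm across, 30 mm tall, stand on the top at x = -115, y = +-83 mm.
- die_cavity (a point): Centre of the die cavity's floor (die x = -70, y = 0, z = 30 mm): a rectangular pocket 54 (x) x 124 (y) mm, 25 mm deep, open at the top. Axes as the die's.
- die_edge (a point): Middle of the top edge of the die over which the strips are swept, in die +x (die x = +135, y = 0, z = 55 mm). Axes as the die's.
- trough (a point): Centre of the floor of the open catch trough fixed along that edge (die x = 185, y = 0, z = 4 mm). It spans die x = 135 to 235 mm and y = -100 to +100 mm; the die's side closes it at x = 135 mm, its other three sides have walls 35 mm high, 5 mm thick. Axes as the die's.
- bracket: Formed aluminium U-bracket (open channel), 0.15 to 0.3 kg, in the die cavity, open side up, with 1 to 3 mm play: 50 mm wide (x, over its two upright flanges), 120 mm long (y), 60 mm high; sheet 4 mm. Origin at the centre of its underside, z towards the open side, axes as the die's. The flanges stand 35 mm above the die's top: grip across both from outside, from above.
- offcut_a: Loose flat aluminium offcut strip, 18 (x) x 60 (y) x 6 mm (z), about 18 g, lying on the flat top of the die; origin at the centre of its underside as it starts.
- offcut_b: Loose flat aluminium offcut strip, 18 (x) x 60 (y) x 6 mm (z), about 18 g, lying on the flat top of the die; origin at the centre of its underside as it starts.
- offcut_c: Loose flat aluminium offcut strip, 18 (x) x 60 (y) x 6 mm (z), about 18 g, lying on the flat top of the die; origin at the centre of its underside as it starts.
- parts_tray: Open grey plastic parts tray fixed to the bench, 220 (x) x 180 (y) x 40 mm high, walls and floor 5 mm thick, empty; origin at the centre of its underside. It stands to the left or the right of the die.
- mat: Flat black rubber mat fixed to the bench on the other side of the die from the tray, 120 (x) x 230 (y) x 6 mm thick; origin at the centre of its underside (top at z = 6 mm). The scraper's place.
- scraper: Scraper block, 0.35 kg, standing on the mat, nearly in line with it: steel base 36 (x) x 170 (y) x 14 mm high; on it a wooden grip rib 26 mm thick (x), 100 mm long (y), from z = 14 up to 65 mm. Origin at the centre of the base's underside. Symmetrical front to back, it sweeps along its x with either long side of the base. Grip the rib across its thickness from above.
- scraper_end0 (a point): Underside of the scraper's base, middle of its +y end (85 mm from the origin).
- scraper_end1 (a point): Underside of the scraper's base, middle of its -y end (85 mm from the origin).
- wheel: Bystander: black wheel lying flat, 100 mm across, 35 mm high; origin at the centre of its underside.
- oil_can: Bystander: closed grey can, 60 mm across, 120 mm high; origin at the centre of its underside.
Things that resemble listed ones, but are neither listed nor needed, are in the scene too. Leave any blue, pink or red look-alike of the bracket alone.

How it is judged:
On the way, in this order (a step that is already met when the one before it is completed fails the run):
1. the bracket is lifted, in the fingers, clear above the die (z of bracket in the frame of die above 0.06 m and contact force between the fingers and bracket above 0.5 N), for 0.1 s.
2. the bracket stands open side up on the floor of the parts tray, released (x of bracket in the frame of parts_tray between -0.1 and 0.1 m and y of bracket in the frame of parts_tray between -0.08 and 0.08 m and z of bracket in the frame of parts_tray between 0 and 0.013 m and angle between bracket's own z axis and vertical below 0.1 rad and contact force between the fingers and bracket below 0.1 N and linear speed of bracket below 0.02 m/s), for 0.2 s.
3. the scraper is held down at the die's flat top (contact force between the fingers and scraper above 0.5 N and z of scraper in the frame of die between 0.05 and 0.0635 m and x of scraper in the frame of die between -0.06 and 0.13 m and y of scraper in the frame of die between -0.08 and 0.08 m), for 0.1 s.
4. all three strips lie in the catch trough, the scraper still held (x of offcut_a in the frame of die between 0.135 and 0.235 m and y of offcut_a in the frame of die between -0.1 and 0.1 m and z of offcut_a in the frame of die between -0.01 and 0.04 m and x of offcut_b in the frame of die between 0.135 and 0.235 m and y of offcut_b in the frame of die between -0.1 and 0.1 m and z of offcut_b in the frame of die between -0.01 and 0.04 m and x of offcut_c in the frame of die between 0.135 and 0.235 m and y of offcut_c in the frame of die between -0.1 and 0.1 m and z of offcut_c in the frame of die between -0.01 and 0.04 m and contact force between the fingers and scraper above 0.5 N), for 0.1 s.
At the end, for the whole second after the job is handed in: The bracket stands open side up (within 0.1 rad) on the floor of the parts tray; all three strips lie in the catch trough (centres inside it, below 40 mm); the scraper stands on its base (within 0.1 rad) on the mat with the middles of both ends over the mat; all released and at rest (all of step 2 and x of offcut_a in the frame of die between 0.135 and 0.235 m and y of offcut_a in the frame of die between -0.1 and 0.1 m and z of offcut_a in the frame of die between -0.01 and 0.04 m and x of offcut_b in the frame of die between 0.135 and 0.235 m and y of offcut_b in the frame of die between -0.1 and 0.1 m and z of offcut_b in the frame of die between -0.01 and 0.04 m and x of offcut_c in the frame of die between 0.135 and 0.235 m and y of offcut_c in the frame of die between -0.1 and 0.1 m and z of offcut_c in the frame of die between -0.01 and 0.04 m and x of scraper_end0 in the frame of mat between -0.06 and 0.06 m and y of scraper_end0 in the frame of mat between -0.115 and 0.115 m and x of scraper_end1 in the frame of mat between -0.06 and 0.06 m and y of scraper_end1 in the frame of mat between -0.115 and 0.115 m and z of scraper in the frame of mat between 0 and 0.012 m and angle between scraper's own z axis and vertical below 0.1 rad and contact force between the fingers and scraper below 0.1 N and linear speed of each of scraper, offcut_a, offcut_b, offcut_c below 0.02 m/s); the robot touches nothing.
It fails at once if the fingers or arm touch a strip (contact force between any of the fingers, the arm and offcut_a above 0.5 N or contact force between any of the fingers, the arm and offcut_b above 0.5 N or contact force between any of the fingers, the arm and offcut_c above 0.5 N).
It fails at once if the bracket is dropped (falls faster than 0.5 m/s out of the fingers) (contact force between the fingers and bracket below 0.05 N and linear speed of bracket above 0.5 m/s).
It fails at once if a bystander (wheel, can) is moved more than 30 mm or the can tipped (distance of any of wheel, oil_can from where it was at the start of the episode above 0.03 m or angle between oil_can's own z axis and vertical above 0.4 rad).
It also fails if it takes over 69 s, if anything falls off the work surface, if the arm or the gripper's body presses on something with over 40 N, if the wrist force passes 120 N, or if a joint passes its speed limit or range.

## Working session

There is one attempt and no reset: what is moved stays moved. The work goes in short steps, Python scripts to look and compute and a tool call to move; the robot and the scene stay as the last step left them, time stands still between calls to the robot, and variables do not carry over. Pictures are saved under pics/ and viewed, at most 10 in all, crops included, and the job is handed in when it is done.

Besides the shell and the picture viewer there is one more tool, called as name(argument=value, ...) on one line, values as JSON. apply_moves: Moves the arm, as the interface text tells. Shifts and turns lie within -1 to 1; 1 stands for 20 mm of shift or 5 degrees of turn. Its arguments: {"type":"object","properties":{"increments":{"type":"array","items":{"type":"array","items":{"type":"array","items":{"type":"number"}}}},"claw":{"type":"number"},"grip_force":{"type":"number"}},"required":["increments"]}

```bash
mkdir -p pics
python3 - <<'E'
from station import *
import cv2,numpy as np
o=get_obs();print({k:np.round(v,3).tolist() for k,v in o.items()}, hold_point_z if not callable(hold_point_z) else hold_point_z())
for n in("top","side"):
    m=camera_model(n);print(n,np.round(m["K"],1).tolist(),m["k1"],np.round(m["world_to_cam"],4).tolist())
    im=grab_frame(n);np.save(f"pics/{n}0.npy",im);cv2.imwrite(f"pics/{n}0.png",im[:,:,::-1])
E
```

```text
{'clock': 0.0, 'q': [1.071, 0.277, -0.028, 1.268, -0.0, 1.467], 'qd': [-0.0, -0.001, 0.0, 0.001, 0.0, -0.001], 'joint_torque': [-0.0, -44.551, 29.52, 0.017, -0.0, 0.0], 'tool_pos': [0.241, 0.576, 0.23], 'ee_rot': [[-0.922, 0.386, -0.001], [0.386, 0.922, -0.002], [0.0, -0.002, -1.0]], 'wrist_force': [0.813, -0.725, -0.234], 'ft_torque': [-0.042, -0.074, -0.048], 'finger_force': 0.0, 'grip_width': 1.003} 0.0187
top [[434.1, 0.0, 279.1], [0.0, 434.1, 207.2], [0.0, 0.0, 1.0]] -0.043809837097720954 [[0.0282, -0.9995, 0.0152, -0.0269], [-0.9904, -0.03, -0.1349, 0.5323], [0.1353, -0.0113, -0.9907, 1.0319], [0.0, 0.0, 0.0, 1.0]]
side [[522.7, 0.0, 292.2], [0.0, 522.7, 211.8], [0.0, 0.0, 1.0]] -0.0013670865531942296 [[-0.8931, -0.4496, 0.0174, 0.4707], [-0.2609, 0.4859, -0.8342, 0.2089], [0.3666, -0.7495, -0.5512, 1.1066], [0.0, 0.0, 0.0, 1.0]]
```

View pics/top0.png

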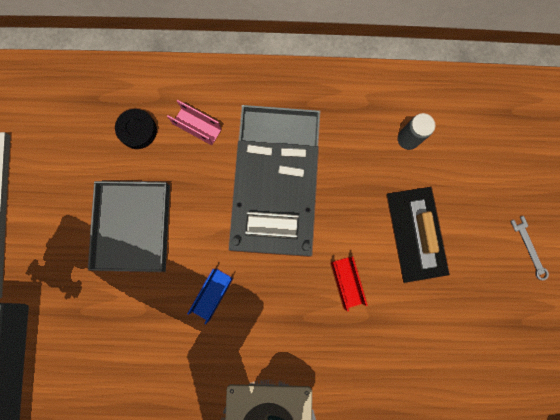

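View pics/side0.png

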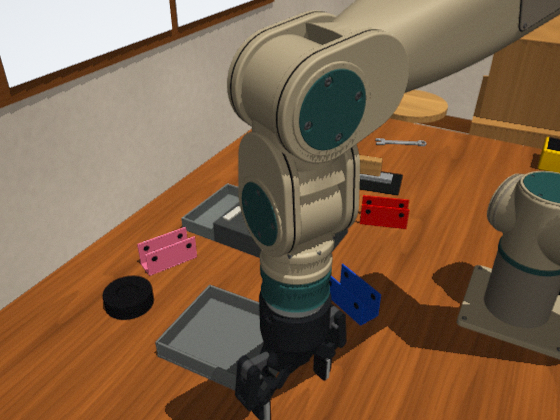

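Top view: the candidates for the bracket are silver in the die cavity (272,224), blue (211,294), red (348,281) and pink (196,121). The silver one fits the description. The tray is at (130,226), the mat at (418,235) with the scraper at (425,232), the strips at (259,150), (293,153) and (291,171), the trough at (280,125), the wheel at (136,128) and the can at (415,132).

```bash
cat > h.py <<'E'
from station import *
import cv2,numpy as np
def proj(m,P):
    P=np.atleast_2d(P);W=np.array(m["world_to_cam"]);c=P@W[:3,:3].T+W[:3,3]
    s=c[:,:2]/c[:,2:];s=s*(1+m["k1"]*(s**2).sum(1,keepdims=True));K=np.array(m["K"])
    return s@K[:2,:2].T+K[:2,2]
def unproj(m,uv,z):
    p=cv2.undistortPoints(np.float64(uv).reshape(-1,1,2),np.array(m["K"]),np.array([m["k1"],0,0,0,0.])).reshape(-1,2)
    W=np.array(m["world_to_cam"]);d=np.c_[p,np.ones(len(p))]@W[:3,:3];o=-W[:3,:3].T@W[:3,3]
    return o+d*((z-o[2])/d[:,2])[:,None]
def ortho(m,im,x0,x1,y0,y1,z,s):  # s px per m ; row0=x1 , col0=y1
    X,Y=np.meshgrid(np.arange(x1,x0,-1/s),np.arange(y1,y0,-1/s),indexing="ij")
    p=proj(m,np.c_[X.ravel(),Y.ravel(),np.full(X.size,z)]).astype(np.float32).reshape(X.shape+(2,))
    return cv2.remap(im,p[...,0],p[...,1],cv2.INTER_CUBIC)
E
python3 - <<'E'
from h import *
m=camera_model("top");im=np.load("pics/top0.npy")
q={"die":([(241,142),(318,145),(311,256),(230,249)],.055),"tray":([(95,183),(170,182),(166,271),(90,271)],.04),"mat":([(387,193),(431,187),(449,275),(405,282)],.006),"can":([(423,125)],.12),"wheel":([(136,128)],.035),"strips":([(259,150),(293,153),(291,171)],.061),"br":([(248,212),(298,213),(297,238),(246,236)],.09)}
for k,(p,z) in q.items():print(k,np.round(unproj(m,p,z),3)[:,:2].tolist())
c=unproj(m,[(275,195)],.055)[0];print(c)
a=ortho(m,im,c[0]-.2,c[0]+.25,c[1]-.15,c[1]+.15,.055,1250)
d=unproj(m,[(418,235)],.006)[0];print(d)
b=ortho(m,im,d[0]-.225,d[0]+.225,d[1]-.1,d[1]+.1,.006,1250)
o=np.hstack([a[:562],b[:562]]);print(o.shape,a.shape)
cv2.imwrite("pics/o1.png",o[:,:,::-1])
E
```

```text
die [[0.69, 0.087], [0.688, -0.103], [0.415, -0.09], [0.426, 0.103]]
tray [[0.579, 0.446], [0.587, 0.26], [0.369, 0.256], [0.363, 0.44]]
mat [[0.582, -0.287], [0.601, -0.401], [0.378, -0.443], [0.358, -0.331]]
can [[0.727, -0.343]]
wheel [[0.724, 0.356]]
strips [[0.669, 0.042], [0.664, -0.041], [0.619, -0.037]]
br [[0.512, 0.061], [0.513, -0.055], [0.455, -0.054], [0.456, 0.064]]
[ 5.59898473e-01 -2.78707249e-04  5.50000000e-02]
[ 0.47663224 -0.36535208  0.006     ]
(562, 626, 3) (563, 375, 3)
```

View pics/o1.png

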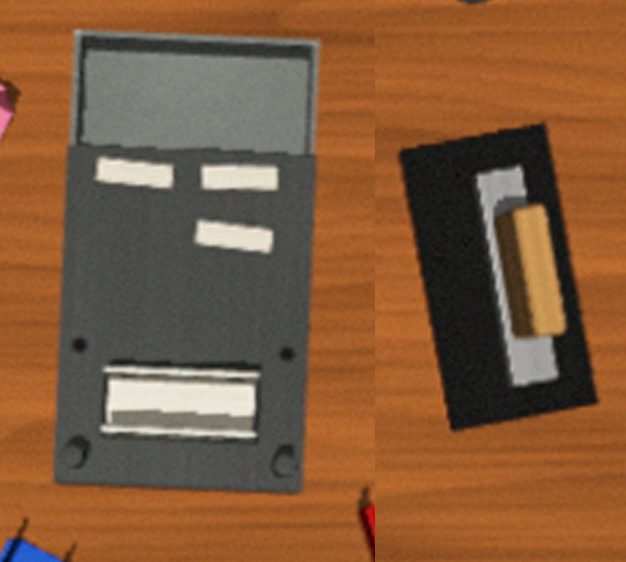

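The bracket is the silver channel at ortho (180,403), inside the dark die and clear of the blue and red look-alikes. The strips are at (135,173), (240,177) and (234,236), and the scraper rib is at (535,270).
From the corners, the die centre is about (0.555, 0.002) with yaw −2.2°. The sides measure 270 x 200, as they should. The tray centre is about (0.474, 0.350).

```bash
cat >> h.py <<'E'
def plan(wps,start=None):
    """wps: list of (x,y,z,yaw of tool y in deg); prints rows in calls of 8"""
    o=get_obs();R=np.array(o["ee_rot"])
    p,a=(np.array(o["tool_pos"]),np.degrees(np.arctan2(R[1,1],R[0,1]))) if start is None else start
    rows=[]
    for w in wps:
        t=np.array(w[:3],float)
        k=0
        while k<80:
            c,s=np.cos(np.radians(a)),np.sin(np.radians(a))
            A=np.array([[-s,c,0],[c,s,0],[0,0,-1]])  # columns tool axes x,y,z
            A=np.array([[-s,c,0],[c,s,0],[0,0,-1]]).astype(float)
            d=A.T@(t-p)/.02; r=-((w[3]-a+180)%360-180)/5
            if np.abs(d).max()<.02 and abs(r)<.02:break
            n=max(1,np.ceil(max(np.linalg.norm(d)/1.0,abs(r))-.05))
            row=np.round(np.r_[np.clip(d/n,-1,1),np.clip(r/n,-1,1)],2)
            p=p+A@row[:3]*.02;a-=row[3]*5;rows.append(row.tolist());k+=1
    print("from",np.round(o["tool_pos"],4),"rows",len(rows),"end",np.round(p,4),round(a,2))
    for i in range(0,len(rows),8):print(str(rows[i:i+8]).replace(" ",""))
E
python3 - <<'E'
from h import *
plan([(.4848,.0048,.135,-2.25)])
E
```

```text
from [0.2412 0.5758 0.2303] rows 32 end [0.4848 0.0048 0.1351] -2.24
[[-0.7,-0.68,0.15,0.43],[-0.72,-0.65,0.15,0.43],[-0.74,-0.62,0.15,0.43],[-0.77,-0.59,0.15,0.43],[-0.79,-0.56,0.15,0.44],[-0.81,-0.53,0.15,0.43],[-0.83,-0.5,0.15,0.44],[-0.85,-0.47,0.15,0.43]]
[[-0.87,-0.44,0.15,0.44],[-0.88,-0.41,0.15,0.43],[-0.9,-0.37,0.15,0.44],[-0.91,-0.34,0.15,0.43],[-0.92,-0.3,0.15,0.44],[-0.93,-0.27,0.15,0.43],[-0.94,-0.23,0.15,0.44],[-0.95,-0.2,0.15,0.43]]
[[-0.96,-0.16,0.15,0.44],[-0.96,-0.12,0.15,0.43],[-0.97,-0.09,0.15,0.44],[-0.97,-0.05,0.15,0.43],[-0.97,-0.01,0.15,0.44],[-0.97,0.02,0.15,0.43],[-0.97,0.06,0.15,0.44],[-0.96,0.1,0.15,0.43]]
[[-0.96,0.13,0.15,0.44],[-0.95,0.17,0.14,0.43],[-0.95,0.21,0.15,0.44],[-0.94,0.24,0.14,0.43],[-0.93,0.28,0.15,0.44],[-0.92,0.31,0.14,0.43],[-0.9,0.35,0.15,0.44],[-0.89,0.38,0.14,0.43]]
```

apply_moves(increments=[[[-0.7, -0.68, 0.1, 0.43], [-0.72, -0.65, 0.1, 0.43], [-0.74, -0.62, 0.1, 0.43], [-0.77, -0.59, 0.1, 0.43], [-0.79, -0.56, 0.1, 0.44], [-0.81, -0.53, 0.1, 0.43], [-0.83, -0.5, 0.1, 0.44], [-0.85, -0.47, 0.1, 0.43]]], claw=85)

```text
clock: 0.9
tool_pos: [0.303, 0.4324, 0.215]
ee_rot: [[-0.764, 0.645, -0.0], [0.645, 0.764, -0.0], [-0.0, -0.0, -1.0]]
wrist_force: [-0.1, -0.2, -0.0]
grip_width: 0.997
finger_force: 0.0
```

apply_moves(increments=[[[-0.87, -0.44, 0.1, 0.44], [-0.88, -0.41, 0.1, 0.43], [-0.9, -0.37, 0.1, 0.44], [-0.91, -0.34, 0.1, 0.43], [-0.92, -0.3, 0.1, 0.44], [-0.93, -0.27, 0.1, 0.43], [-0.94, -0.23, 0.1, 0.44], [-0.95, -0.2, 0.1, 0.43]]])

```text
clock: 1.7
tool_pos: [0.3636, 0.2895, 0.1991]
ee_rot: [[-0.536, 0.844, 0.0], [0.844, 0.536, -0.0], [-0.0, 0.0, -1.0]]
wrist_force: [-0.1, -0.4, -0.2]
grip_width: 0.996
finger_force: 0.0
```

apply_moves(increments=[[[-0.96, -0.16, 0.1, 0.44], [-0.96, -0.12, 0.1, 0.43], [-0.97, -0.09, 0.1, 0.44], [-0.97, -0.05, 0.1, 0.43], [-0.97, -0.01, 0.1, 0.44], [-0.97, 0.02, 0.1, 0.43], [-0.97, 0.06, 0.1, 0.44], [-0.96, 0.1, 0.1, 0.43]]])

```text
clock: 2.5
tool_pos: [0.4243, 0.1467, 0.1831]
ee_rot: [[-0.259, 0.966, 0.0], [0.966, 0.259, -0.0], [-0.0, 0.0, -1.0]]
wrist_force: [0.0, -0.1, 0.9]
grip_width: 0.996
finger_force: 0.0
```

apply_moves(increments=[[[-0.96, 0.13, 0.1, 0.44], [-0.95, 0.17, 0.1, 0.43], [-0.95, 0.21, 0.1, 0.44], [-0.94, 0.24, 0.1, 0.43], [-0.93, 0.28, 0.1, 0.44], [-0.92, 0.31, 0.1, 0.43], [-0.9, 0.35, 0.1, 0.44], [-0.89, 0.38, 0.1, 0.43]]])

```text
clock: 3.3
tool_pos: [0.4849, 0.0042, 0.1671]
ee_rot: [[0.042, 0.999, -0.0], [0.999, -0.042, 0.0], [0.0, -0.0, -1.0]]
wrist_force: [0.1, -0.6, 0.2]
grip_width: 0.996
finger_force: 0.0
```

Run:
```python
from h import *
m=camera_model("wrist");im=grab_frame("wrist").copy();np.save("pics/w1.npy",im)
a=np.radians(-2.25);R=np.array([[np.cos(a),-np.sin(a)],[np.sin(a),np.cos(a)]]);C=np.array([.4848,.0048])
P=np.array([[sx*.025,sy*.06] for sx,sy in((1,1),(1,-1),(-1,-1),(-1,1))])@R.T+C
big=cv2.resize(im,None,fx=1.4,fy=1.4)
p=proj(m,np.c_[P,np.full(4,.09)])*1.4;print(np.round(p/1.4))
cv2.polylines(big,[p.round().astype(np.int32)],True,(255,0,0),1)
cv2.imwrite("pics/w1.png",big[:,:,::-1])
```

```text
[[321. 127.]
 [316. 305.]
 [244. 305.]
 [238. 127.]]
```

View pics/w1.png

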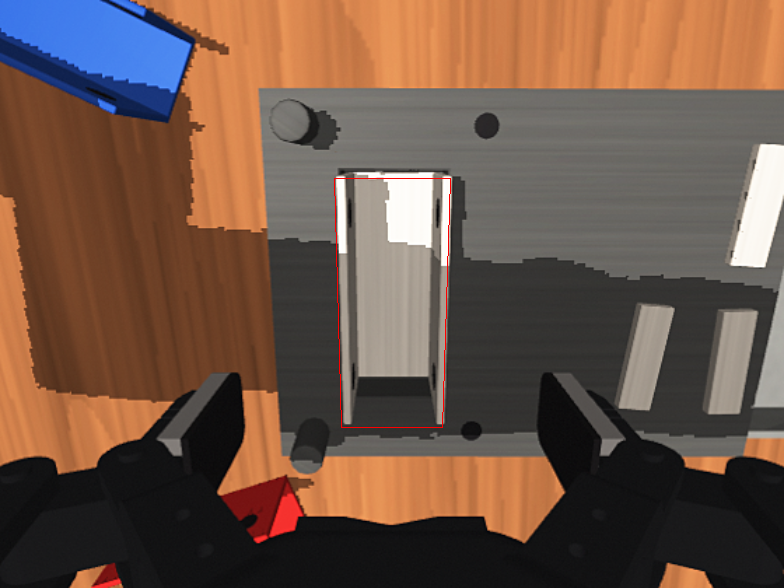

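The red overlay, which is the predicted top rim of the bracket, lies on the silver channel at wrist px (336–450, 178–427). The fingers straddle it at u = 240 and 540. Next I descend and grip.

apply_moves(increments=[[[0, 0, 0.9, 0], [0, 0, 0.9, 0], [0, 0, 0.9, 0], [0, 0, 0.9, 0], [0, 0, 0.7, 0], [0, 0, 0.5, 0], [0, 0, 0.4, 0], [0, 0, 0, 0]]])

```text
clock: 4.15
tool_pos: [0.4841, 0.0055, 0.0625]
ee_rot: [[0.039, 0.999, -0.002], [0.999, -0.039, 0.0], [0.0, -0.002, -1.0]]
wrist_force: [0.2, 0.6, 0.9]
grip_width: 0.997
finger_force: 0.0
```

apply_moves(increments=[[[0, 0, 0, 0], [0, 0, 0, 0], [0, 0, 0, 0], [0, 0, 0, 0], [0, 0, 0, 0], [0, 0, 0, 0]]], claw=30, grip_force=60)

```text
clock: 4.75
tool_pos: [0.4864, 0.0053, 0.0644]
ee_rot: [[0.039, 0.999, 0.003], [0.999, -0.039, -0.0], [-0.0, 0.003, -1.0]]
wrist_force: [0.5, 1.0, 5.4]
grip_width: 0.575
finger_force: 63.4
```

apply_moves(increments=[[[0, 0, -0.3, 0], [0, 0, -0.6, 0], [0, 0, -0.8, 0], [0, 0, -0.9, 0], [0, 0, -0.9, 0], [0, 0, -0.9, 0], [0, 0, -0.6, 0], [0, 0, 0, 0]]])

```text
clock: 5.55
tool_pos: [0.486, 0.0053, 0.1651]
ee_rot: [[0.039, 0.999, 0.003], [0.999, -0.039, -0.0], [-0.0, 0.003, -1.0]]
wrist_force: [0.5, -0.1, -2.3]
grip_width: 0.575
finger_force: 63.9
```

Run:
```python
from h import *
o=get_obs();print(o["finger_force"],o["wrist_force"],o["grip_width"],o["clock"])
m=camera_model("top");print(unproj(m,[(95,183),(170,182),(166,271),(90,271)],.04).mean(0))
plan([(.4745,.3505,.12,1.0),(.4745,.3505,.06,1.0)])
```

```text
63.87472987174988 [ 0.50917531 -0.05731368 -2.34997613] 0.5746994885033535 5.55
[0.47474974 0.35046775 0.04      ]
from [0.486  0.0053 0.1651] rows 21 end [0.4744 0.3505 0.0599] 1.02
[[0.96,-0.07,0.13,-0.04],[0.96,-0.07,0.13,-0.04],[0.96,-0.06,0.12,-0.04],[0.96,-0.06,0.13,-0.04],[0.96,-0.06,0.12,-0.03],[0.96,-0.05,0.13,-0.04],[0.96,-0.05,0.12,-0.03],[0.96,-0.05,0.13,-0.04]]
[[0.96,-0.04,0.12,-0.03],[0.96,-0.04,0.13,-0.04],[0.96,-0.04,0.12,-0.03],[0.96,-0.04,0.13,-0.04],[0.95,-0.03,0.12,-0.03],[0.96,-0.03,0.13,-0.04],[0.95,-0.03,0.12,-0.03],[0.96,-0.02,0.13,-0.04]]
[[0.95,-0.02,0.12,-0.03],[0.96,-0.02,0.13,-0.04],[-0.0,0.0,1.0,0.0],[-0.0,0.0,1.0,0.0],[-0.0,0.0,1.0,0.0]]
```

apply_moves(increments=[[[0.4, 0, 0, 0], [0.8, 0, 0, 0], [1, -0.1, 0.1, -0.1], [1, -0.1, 0.1, -0.1], [1, -0.1, 0.1, -0.1], [1, -0.1, 0.1, -0.1], [1, -0.1, 0.1, -0.1], [1, -0.1, 0.1, -0.1]]])

```text
clock: 6.35
tool_pos: [0.4744, 0.1507, 0.1496]
ee_rot: [[-0.014, 1.0, -0.003], [1.0, 0.014, -0.0], [-0.0, -0.003, -1.0]]
wrist_force: [0.1, -0.4, -2.1]
grip_width: 0.573
finger_force: 63.9
```

apply_moves(increments=[[[1, -0.1, 0.1, 0], [1, -0.1, 0.1, 0], [1, 0, 0.1, 0], [1, 0, 0.1, 0], [1, 0, 0.1, 0], [1, 0, 0.1, 0], [1, 0, 0.1, 0], [1, 0, 0.1, 0]]])

```text
clock: 7.15
tool_pos: [0.4682, 0.3102, 0.1334]
ee_rot: [[-0.014, 1.0, -0.003], [1.0, 0.014, -0.001], [-0.001, -0.003, -1.0]]
wrist_force: [-0.1, -0.2, -2.8]
grip_width: 0.572
finger_force: 63.9
```

apply_moves(increments=[[[1, 0, 0.2, 0], [0.8, 0, 0.4, 0], [0.3, 0, 0.6, 0], [0, 0, 0.8, 0], [0, 0, 0.8, 0], [0, 0, 0.5, 0], [0, 0, 0, 0]]])

```text
clock: 7.85
tool_pos: [0.4672, 0.3499, 0.0665]
ee_rot: [[-0.013, 1.0, -0.005], [1.0, 0.013, -0.003], [-0.003, -0.005, -1.0]]
wrist_force: [-0.7, 0.5, -2.4]
grip_width: 0.571
finger_force: 63.8
```

Run:
```python
from h import *
o=get_obs();print(np.round(o["tool_pos"],4),o["finger_force"],o["wrist_force"],o["grip_width"],o["clock"])
im=grab_frame("top");m=camera_model("top")
a=ortho(m,im,.33,.62,.2,.5,.04,1500)
cv2.imwrite("pics/t2.png",a[:,:,::-1])
```

```text
[0.4672 0.3499 0.0665] 63.75114440917969 [-0.68722667  0.47379077 -2.43654786] 0.5711990736320042 7.85
```

View pics/t2.png

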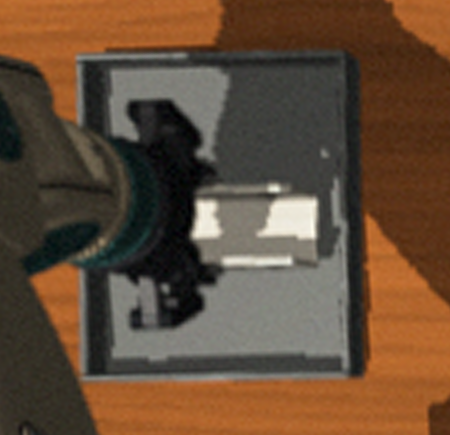

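The bracket is over the middle of the tray: its right end is at ortho (318,230) and the tray spans columns 78–358. Next I lower it in small steps.

apply_moves(increments=[[[0, 0, 0.4, 0], [0, 0, 0.4, 0], [0, 0, 0.2, 0], [0, 0, 0.1, 0], [0, 0, 0.1, 0], [0, 0, 0.05, 0]]])

```text
clock: 8.5
tool_pos: [0.4695, 0.3516, 0.0443]
ee_rot: [[-0.013, 1.0, 0.0], [1.0, 0.013, 0.0], [0.0, 0.0, -1.0]]
wrist_force: [-0.3, -0.3, -3.1]
grip_width: 0.575
finger_force: 63.8
```

apply_moves(increments=[[[0, 0, 0.05, 0], [0, 0, 0.05, 0], [0, 0, 0, 0]]])

```text
clock: 8.8
tool_pos: [0.4694, 0.3515, 0.0423]
ee_rot: [[-0.013, 1.0, 0.0], [1.0, 0.013, -0.0], [-0.0, 0.0, -1.0]]
wrist_force: [-0.9, 0.3, -2.6]
grip_width: 0.574
finger_force: 63.8
```

apply_moves(increments=[[[0, 0, 0.05, 0], [0, 0, 0.05, 0], [0, 0, 0.05, 0], [0, 0, 0, 0]]])

```text
clock: 9.2
tool_pos: [0.4694, 0.3516, 0.0394]
ee_rot: [[-0.013, 1.0, 0.0], [1.0, 0.013, 0.0], [0.0, 0.0, -1.0]]
wrist_force: [-0.1, -0.2, -1.9]
grip_width: 0.572
finger_force: 63.8
```

apply_moves(increments=[[[0, 0, 0.05, 0], [0, 0, 0, 0]]])

```text
clock: 9.4
tool_pos: [0.4695, 0.3516, 0.0394]
ee_rot: [[-0.013, 1.0, 0.0], [1.0, 0.013, 0.0], [0.0, 0.0, -1.0]]
wrist_force: [-1.4, -0.7, 5.5]
grip_width: 0.572
finger_force: 64.6
```

Contact: wrist Fz has gone from −2.4 to +5.5 N. I release, wait, then lift clear.

apply_moves(increments=[[[0, 0, 0, 0], [0, 0, 0, 0], [0, 0, 0, 0], [0, 0, 0, 0], [0, 0, 0, 0], [0, 0, 0, 0], [0, 0, 0, 0], [0, 0, 0, 0]]], claw=85)

```text
clock: 10.2
tool_pos: [0.4694, 0.3515, 0.0383]
ee_rot: [[-0.013, 1.0, -0.0], [1.0, 0.013, -0.0], [-0.0, -0.0, -1.0]]
wrist_force: [-0.7, 0.1, -0.6]
grip_width: 0.999
finger_force: 0.0
```

apply_moves(increments=[[[0, 0, -0.3, 0], [0, 0, -0.6, 0], [0, 0, -1, 0], [0, 0, -1, 0], [0, 0, -1, 0], [0, 0, -1, 0], [0, 0, -1, 0], [0, 0, -1, 0]]])

```text
clock: 11.0
tool_pos: [0.4696, 0.3516, 0.1785]
ee_rot: [[-0.013, 1.0, 0.001], [1.0, 0.013, 0.001], [0.001, 0.001, -1.0]]
wrist_force: [0.1, 1.2, -0.3]
grip_width: 0.992
finger_force: 0.0
```

Run:
```python
from h import *
im=grab_frame("top");np.save("pics/top1.npy",im);m=camera_model("top")
# scraper base corners, bright pixels at z=.02 ; rib top z=.071
a=ortho(m,im,.33,.62,.22,.48,.065,1200)
b=ortho(m,im,.33,.62,-.46,-.28,.02,1200);c=ortho(m,im,.33,.62,-.46,-.28,.071,1200)
h=min(x.shape[0] for x in(a,b,c))
cv2.imwrite("pics/t3.png",np.hstack([a[:h],b[:h],c[:h]])[:,:,::-1]);print(a.shape,b.shape,c.shape)
for nm,im2,z in(("base",b,.02),("rib",c,.071)):
    hsv=cv2.cvtColor(im2,cv2.COLOR_RGB2HSV)
    M=((hsv[...,1]<70)&(hsv[...,2]>110)) if nm=="base" else ((hsv[...,0]<25)&(hsv[...,1]>90)&(hsv[...,2]>170))
    cs,_=cv2.findContours(M.astype(np.uint8),0,2);k=max(cs,key=cv2.contourArea)
    r=cv2.minAreaRect(k);bx=cv2.boxPoints(r)
    print(nm,np.round(r[1],1)/1.2,r[2],"c",.62-r[0][1]/1200,-.28-r[0][0]/1200,bx.round().tolist())
plan([(.47,-.25,.2,-80.3)])
```

```text
(348, 312, 3) (348, 216, 3) (348, 216, 3)
base [170.91666667  37.        ] 80.0594253540039 c 0.4798316192626953 -0.37374514261881514 [[73.0, 71.0], [117.0, 63.0], [152.0, 265.0], [108.0, 273.0]]
rib [ 25.         179.16666667] 90.0 c 0.6075 -0.3695833333333334 [[-0.0, 0.0], [215.0, 0.0], [215.0, 30.0], [0.0, 30.0]]
from [0.4717 0.3529 0.1824] rows 31 end [ 0.4699 -0.2499  0.2   ] -80.28
[[-0.97,-0.02,-0.03,0.52],[-0.97,0.03,-0.03,0.52],[-0.97,0.07,-0.03,0.52],[-0.97,0.12,-0.03,0.52],[-0.96,0.16,-0.03,0.52],[-0.95,0.2,-0.03,0.52],[-0.94,0.25,-0.03,0.52],[-0.93,0.29,-0.03,0.52]]
[[-0.91,0.33,-0.03,0.52],[-0.9,0.37,-0.03,0.52],[-0.88,0.41,-0.03,0.52],[-0.86,0.45,-0.03,0.52],[-0.84,0.49,-0.03,0.52],[-0.82,0.53,-0.03,0.53],[-0.79,0.57,-0.03,0.52],[-0.77,0.6,-0.03,0.53]]
[[-0.74,0.64,-0.03,0.52],[-0.71,0.67,-0.03,0.53],[-0.67,0.7,-0.03,0.52],[-0.64,0.73,-0.03,0.53],[-0.61,0.76,-0.03,0.52],[-0.57,0.78,-0.03,0.53],[-0.54,0.81,-0.02,0.52],[-0.5,0.83,-0.03,0.53]]
[[-0.46,0.86,-0.02,0.52],[-0.42,0.88,-0.03,0.53],[-0.38,0.89,-0.02,0.52],[-0.34,0.91,-0.03,0.53],[-0.29,0.93,-0.02,0.52],[-0.25,0.94,-0.03,0.53],[-0.22,0.94,-0.02,0.52]]
```

View pics/t3.png

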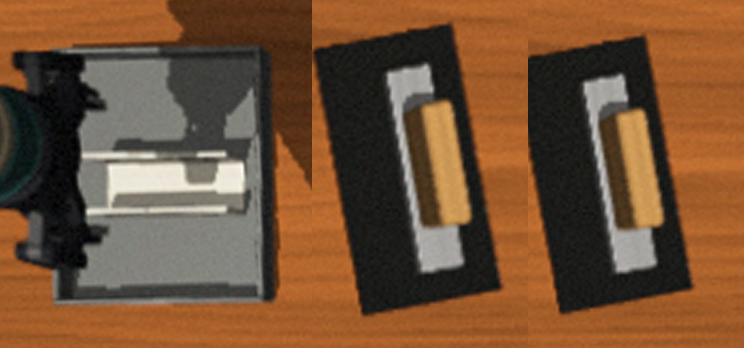

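The bracket stands in the tray, released, at ortho (165,185). The scraper base fits 171 x 37 mm, centred at (0.480, −0.374) with its long axis at 9.9°. The rib top agrees with it.

Run:
```python
from h import *
plan([(.4798,-.3737,.13,-80.1)])
```

```text
from [0.4717 0.3529 0.1824] rows 37 end [ 0.4798 -0.3738  0.13  ] -80.08
[[-0.98,-0.0,0.07,0.44],[-0.98,0.04,0.07,0.44],[-0.98,0.07,0.07,0.44],[-0.98,0.11,0.07,0.44],[-0.97,0.15,0.07,0.44],[-0.96,0.19,0.07,0.44],[-0.96,0.22,0.07,0.44],[-0.95,0.26,0.07,0.44]]
[[-0.94,0.29,0.07,0.44],[-0.92,0.33,0.07,0.44],[-0.91,0.37,0.07,0.44],[-0.9,0.4,0.07,0.44],[-0.88,0.43,0.07,0.44],[-0.86,0.47,0.07,0.44],[-0.84,0.5,0.07,0.44],[-0.83,0.53,0.07,0.44]]
[[-0.8,0.56,0.07,0.43],[-0.78,0.59,0.07,0.44],[-0.76,0.62,0.07,0.43],[-0.73,0.65,0.07,0.44],[-0.71,0.68,0.07,0.43],[-0.68,0.71,0.07,0.44],[-0.66,0.73,0.07,0.43],[-0.63,0.76,0.07,0.44]]
[[-0.6,0.78,0.07,0.43],[-0.57,0.8,0.07,0.44],[-0.54,0.82,0.07,0.43],[-0.51,0.84,0.07,0.44],[-0.47,0.86,0.07,0.43],[-0.44,0.88,0.07,0.44],[-0.41,0.89,0.07,0.43],[-0.37,0.91,0.07,0.44]]
[[-0.34,0.92,0.08,0.43],[-0.3,0.94,0.07,0.44],[-0.27,0.95,0.08,0.43],[-0.23,0.95,0.07,0.44],[-0.19,0.97,0.08,0.43]]
```

apply_moves(increments=[[[-0.98, 0, 0, 0.44], [-0.98, 0.04, 0, 0.44], [-0.98, 0.07, 0, 0.44], [-0.98, 0.11, 0, 0.44], [-0.97, 0.15, 0, 0.44], [-0.96, 0.19, 0, 0.44], [-0.96, 0.22, 0, 0.44], [-0.95, 0.26, 0, 0.44]]])

```text
clock: 11.85
tool_pos: [0.4702, 0.1925, 0.1754]
ee_rot: [[0.293, 0.956, -0.002], [0.956, -0.293, -0.001], [-0.001, -0.001, -1.0]]
wrist_force: [0.2, 0.2, 0.1]
grip_width: 0.998
finger_force: 0.0
```

apply_moves(increments=[[[-0.94, 0.29, 0, 0.44], [-0.92, 0.33, 0, 0.44], [-0.91, 0.37, 0, 0.44], [-0.9, 0.4, 0, 0.44], [-0.88, 0.43, 0, 0.44], [-0.86, 0.47, 0, 0.44], [-0.84, 0.5, 0, 0.44], [-0.83, 0.53, 0, 0.44]]])

```text
clock: 12.65
tool_pos: [0.4715, 0.0359, 0.1755]
ee_rot: [[0.568, 0.823, -0.002], [0.823, -0.568, -0.0], [-0.001, -0.001, -1.0]]
wrist_force: [-0.2, 0.3, -0.2]
grip_width: 0.999
finger_force: 0.0
```

apply_moves(increments=[[[-0.8, 0.56, 0, 0.43], [-0.78, 0.59, 0, 0.44], [-0.76, 0.62, 0, 0.43], [-0.73, 0.65, 0, 0.44], [-0.71, 0.68, 0, 0.43], [-0.68, 0.71, 0, 0.44], [-0.66, 0.73, 0, 0.43], [-0.63, 0.76, 0, 0.44]]])

```text
clock: 13.45
tool_pos: [0.473, -0.1207, 0.1754]
ee_rot: [[0.788, 0.615, -0.002], [0.615, -0.788, 0.0], [-0.001, -0.001, -1.0]]
wrist_force: [0.3, 0.5, -0.6]
grip_width: 0.992
finger_force: 0.0
```

apply_moves(increments=[[[-0.6, 0.78, 0.1, 0.43], [-0.57, 0.8, 0.1, 0.44], [-0.54, 0.82, 0.1, 0.43], [-0.51, 0.84, 0.1, 0.44], [-0.47, 0.86, 0.1, 0.43], [-0.44, 0.88, 0.1, 0.44], [-0.41, 0.89, 0.1, 0.43], [-0.37, 0.91, 0.1, 0.44]]])

```text
clock: 14.25
tool_pos: [0.4748, -0.2775, 0.1594]
ee_rot: [[0.936, 0.352, -0.002], [0.352, -0.936, 0.001], [-0.001, -0.001, -1.0]]
wrist_force: [-1.4, 0.4, 0.1]
grip_width: 0.997
finger_force: 0.0
```

apply_moves(increments=[[[-0.34, 0.92, 0.1, 0.43], [-0.3, 0.94, 0.1, 0.44], [-0.27, 0.95, 0.1, 0.43], [-0.23, 0.95, 0.1, 0.44], [-0.19, 0.97, 0.1, 0.43], [0, 0, 0, 0]]])

```text
clock: 14.85
tool_pos: [0.4777, -0.3782, 0.15]
ee_rot: [[0.986, 0.169, 0.0], [0.169, -0.986, -0.001], [0.0, 0.001, -1.0]]
wrist_force: [0.2, 1.0, -0.1]
grip_width: 0.995
finger_force: 0.0
```

Run:
```python
from h import *
m=camera_model("wrist");im=grab_frame("wrist").copy();np.save("pics/w2.npy",im)
a=np.radians(9.9);R=np.array([[np.cos(a),-np.sin(a)],[np.sin(a),np.cos(a)]]);C=np.array([.4798,-.3737])
for L,W,z in((.1,.026,.071),(.17,.036,.02)):
    P=np.array([[sx*L/2,sy*W/2] for sx,sy in((1,1),(1,-1),(-1,-1),(-1,1))])@R.T+C
    cv2.polylines(im,[proj(m,np.c_[P,np.full(4,z)]).round().astype(np.int32)],True,(255,0,0),1)
cv2.imwrite("pics/w2.png",im[:,:,::-1]);plan([(.4798,-.3737,.04,-80.1)])
```

```text
from [ 0.4774 -0.3766  0.15  ] rows 6 end [ 0.4798 -0.3738  0.04  ] -80.1
[[0.02,-0.02,0.92,-0.0],[0.02,-0.02,0.92,-0.0],[0.03,-0.02,0.92,-0.01],[0.02,-0.02,0.91,-0.0],[0.03,-0.02,0.92,-0.01],[0.02,-0.02,0.91,-0.0]]
```

View pics/w2.png

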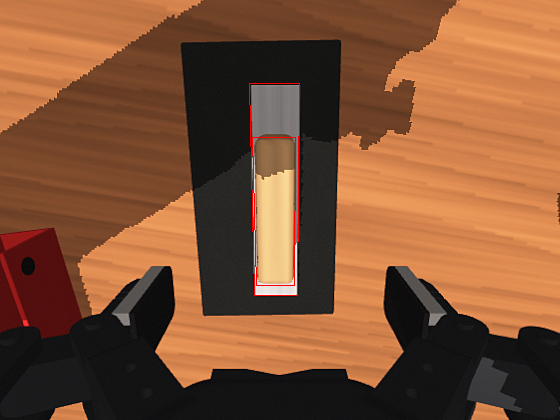

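The predicted base and rib outlines match the scraper at wrist px (250–300, 83–295), centred between the fingers at u = 172 and 386. I descend and grip it.

apply_moves(increments=[[[0.1, -0.1, 0.9, 0], [0, 0, 0.9, 0], [0, 0, 0.9, 0], [0, 0, 0.9, 0], [0, 0, 0.9, 0], [0, 0, 0.8, 0], [0, 0, 0.5, 0], [0, 0, 0, 0]]])

```text
clock: 15.7
tool_pos: [0.478, -0.3713, 0.0328]
ee_rot: [[0.985, 0.173, -0.003], [0.173, -0.985, 0.003], [-0.002, -0.003, -1.0]]
wrist_force: [0.3, -0.0, -0.2]
grip_width: 0.994
finger_force: 0.0
```

apply_moves(increments=[[[0, 0, 0, 0], [0, 0, 0, 0], [0, 0, 0, 0], [0, 0, 0, 0], [0, 0, 0, 0], [0, 0, 0, 0], [0, 0, 0, 0], [0, 0, 0, 0]]], claw=10, grip_force=80)

```text
clock: 16.5
tool_pos: [0.4797, -0.3738, 0.0354]
ee_rot: [[0.985, 0.172, 0.001], [0.172, -0.985, -0.002], [0.001, 0.002, -1.0]]
wrist_force: [-0.5, -1.0, 5.3]
grip_width: 0.298
finger_force: 78.7
```

apply_moves(increments=[[[0, 0, -0.3, 0], [0, 0, -0.6, 0], [0, 0, -0.9, 0], [0, 0, -1, 0], [0, 0, -1, 0], [0, 0, -1, 0], [0, 0, -0.8, 0], [0, 0, -0.4, 0]]])

```text
clock: 17.3
tool_pos: [0.4794, -0.3729, 0.1559]
ee_rot: [[0.985, 0.172, 0.001], [0.172, -0.985, -0.001], [0.001, 0.001, -1.0]]
wrist_force: [0.6, 0.0, -3.6]
grip_width: 0.295
finger_force: 78.7
```

Run:
```python
from h import *
o=get_obs();print(o["finger_force"],o["wrist_force"],o["grip_width"])
plan([(.5647,.0017,.15,-2.25)])
```

```text
78.7048065662384 [ 0.55809473  0.01876311 -3.59673363] 0.295391760198385
from [ 0.4794 -0.3729  0.1559] rows 20 end [0.5647 0.0017 0.1499] -2.23
[[0.37,-0.89,0.01,-0.78],[0.43,-0.86,0.02,-0.78],[0.49,-0.83,0.01,-0.78],[0.54,-0.79,0.02,-0.78],[0.6,-0.75,0.01,-0.78],[0.65,-0.71,0.02,-0.78],[0.69,-0.67,0.01,-0.78],[0.74,-0.62,0.02,-0.78]]
[[0.78,-0.56,0.01,-0.78],[0.81,-0.51,0.02,-0.78],[0.85,-0.45,0.01,-0.78],[0.87,-0.4,0.02,-0.78],[0.9,-0.34,0.01,-0.78],[0.92,-0.27,0.02,-0.78],[0.94,-0.21,0.01,-0.77],[0.95,-0.15,0.02,-0.78]]
[[0.95,-0.08,0.01,-0.77],[0.96,-0.02,0.02,-0.78],[0.96,0.05,0.01,-0.77],[0.95,0.11,0.02,-0.78]]
```

apply_moves(increments=[[[0.37, -0.89, 0, -0.78], [0.43, -0.86, 0, -0.78], [0.49, -0.83, 0, -0.78], [0.54, -0.79, 0, -0.78], [0.6, -0.75, 0, -0.78], [0.65, -0.71, 0, -0.78], [0.69, -0.67, 0, -0.78], [0.74, -0.62, 0, -0.78]]])

```text
clock: 18.1
tool_pos: [0.5124, -0.2214, 0.1535]
ee_rot: [[0.752, 0.66, -0.002], [0.66, -0.752, 0.001], [-0.001, -0.002, -1.0]]
wrist_force: [1.5, -0.7, -3.0]
grip_width: 0.29
finger_force: 79.2
```

apply_moves(increments=[[[0.78, -0.56, 0, -0.78], [0.81, -0.51, 0, -0.78], [0.85, -0.45, 0, -0.78], [0.87, -0.4, 0, -0.78], [0.9, -0.34, 0, -0.78], [0.92, -0.27, 0, -0.78], [0.94, -0.21, 0, -0.77], [0.95, -0.15, 0, -0.78]]])

```text
clock: 18.9
tool_pos: [0.5465, -0.0718, 0.1535]
ee_rot: [[0.302, 0.953, -0.002], [0.953, -0.302, 0.001], [0.0, -0.002, -1.0]]
wrist_force: [0.1, -0.2, -3.8]
grip_width: 0.296
finger_force: 79.2
```

apply_moves(increments=[[[0.95, -0.08, 0, -0.77], [0.96, -0.02, 0, -0.78], [0.96, 0.05, 0, -0.77], [0.95, 0.11, 0, -0.78], [0, 0, 0.4, 0], [0, 0, 0, 0]]])

```text
clock: 19.5
tool_pos: [0.5627, 0.002, 0.1445]
ee_rot: [[0.039, 0.999, -0.004], [0.999, -0.039, -0.0], [-0.0, -0.004, -1.0]]
wrist_force: [0.1, -0.4, -4.5]
grip_width: 0.298
finger_force: 79.1
```

Run:
```python
from h import *
m=camera_model("wrist");im=grab_frame("wrist").copy();np.save("pics/w3.npy",im)
a=np.radians(-2.25);R=np.array([[np.cos(a),-np.sin(a)],[np.sin(a),np.cos(a)]]);C=np.array([.5547,.0021])
for x in(.028,.135):
    P=np.array([[x,-.1],[x,.1]])@R.T+C
    cv2.polylines(im,[proj(m,np.c_[P,np.full(2,.055)]).round().astype(np.int32)],False,(255,0,0),1)
cv2.imwrite("pics/w3.png",im[:,:,::-1]);plan([(.5647,.0017,.0864,-2.25)])
```

```text
from [0.5628 0.0016 0.1448] rows 3 end [0.5647 0.0017 0.0864] -2.23
[[0.0,0.03,0.97,-0.0],[0.01,0.03,0.98,-0.0],[0.0,0.03,0.97,-0.01]]
```

View pics/w3.png

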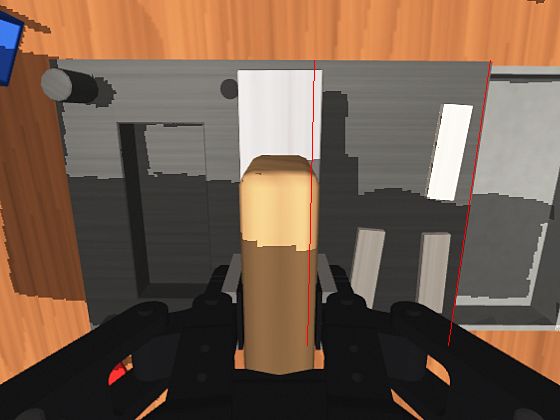

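The scraper is held square to the die with its front at u ≈ 320. The nearest strip edge is at u ≈ 353, beyond the predicted landing line at u ≈ 310, and the die edge line at u ≈ 490 fits. I lower it until it just touches.

apply_moves(increments=[[[0, 0.1, 0.6, 0], [0, 0, 0.8, 0], [0, 0, 0.6, 0], [0, 0, 0.4, 0], [0, 0, 0.2, 0], [0, 0, 0.1, 0], [0, 0, 0, 0], [0, 0, 0, 0]]])

```text
clock: 20.35
tool_pos: [0.567, 0.0016, 0.0929]
ee_rot: [[0.039, 0.999, 0.001], [0.999, -0.039, -0.0], [-0.0, 0.001, -1.0]]
wrist_force: [-0.2, 0.7, -3.1]
grip_width: 0.297
finger_force: 79.3
```

apply_moves(increments=[[[0, 0, 0.05, 0], [0, 0, 0.05, 0], [0, 0, 0, 0]]])

```text
clock: 20.65
tool_pos: [0.5664, 0.0017, 0.0904]
ee_rot: [[0.039, 0.999, 0.0], [0.999, -0.039, -0.0], [-0.0, 0.0, -1.0]]
wrist_force: [-0.4, 0.2, -3.0]
grip_width: 0.292
finger_force: 79.3
```

apply_moves(increments=[[[0, 0, 0.05, 0], [0, 0, 0, 0]]])

```text
clock: 20.85
tool_pos: [0.5664, 0.0017, 0.0892]
ee_rot: [[0.039, 0.999, -0.0], [0.999, -0.039, 0.0], [0.0, -0.0, -1.0]]
wrist_force: [0.3, -0.1, -2.6]
grip_width: 0.296
finger_force: 79.3
```

apply_moves(increments=[[[0, 0, 0.05, 0], [0, 0, 0.05, 0], [0, 0, 0, 0]]])

```text
clock: 21.15
tool_pos: [0.5662, 0.0016, 0.0871]
ee_rot: [[0.039, 0.999, -0.0], [0.999, -0.039, 0.0], [0.0, -0.0, -1.0]]
wrist_force: [-1.2, 0.1, -3.1]
grip_width: 0.294
finger_force: 79.3
```

apply_moves(increments=[[[0, 0, 0.05, 0], [0, 0, 0, 0]]])

```text
clock: 21.35
tool_pos: [0.5664, 0.0016, 0.0862]
ee_rot: [[0.039, 0.999, -0.0], [0.999, -0.039, 0.0], [0.0, -0.0, -1.0]]
wrist_force: [-1.0, -0.3, -4.0]
grip_width: 0.292
finger_force: 79.3
```

apply_moves(increments=[[[0, 0, 0.05, 0], [0, 0, 0, 0]]])

```text
clock: 21.55
tool_pos: [0.5663, 0.0016, 0.0852]
ee_rot: [[0.039, 0.999, -0.0], [0.999, -0.039, 0.0], [-0.0, -0.0, -1.0]]
wrist_force: [0.6, 0.0, -3.7]
grip_width: 0.293
finger_force: 79.3
```

apply_moves(increments=[[[0, 0, 0.05, 0], [0, 0, 0, 0]]])

```text
clock: 21.75
tool_pos: [0.5666, 0.0016, 0.0844]
ee_rot: [[0.039, 0.999, 0.0], [0.999, -0.039, 0.0], [0.0, 0.0, -1.0]]
wrist_force: [0.2, -0.3, -2.4]
grip_width: 0.294
finger_force: 79.2
```

apply_moves(increments=[[[0, 0.3, 0, 0], [0, 0.4, 0, 0], [0, 0.4, 0, 0], [0, 0.4, 0, 0], [0, 0.4, 0, 0], [0, 0.4, 0, 0], [0, 0.4, 0, 0], [0, 0.4, 0, 0]]])

```text
clock: 22.55
tool_pos: [0.6289, -0.0008, 0.0843]
ee_rot: [[0.039, 0.999, -0.001], [0.999, -0.039, 0.0], [0.0, -0.001, -1.0]]
wrist_force: [-2.9, 0.3, 0.3]
grip_width: 0.29
finger_force: 79.6
```

apply_moves(increments=[[[0, 0.4, 0, 0], [0, 0.4, 0, 0], [0, 0.4, 0, 0], [0, 0.4, 0, 0], [0, 0.4, 0, 0], [0, 0.4, 0, 0], [0, 0.4, 0, 0], [0, 0.3, 0, 0]]])

```text
clock: 23.35
tool_pos: [0.6914, -0.0032, 0.0843]
ee_rot: [[0.039, 0.999, 0.001], [0.999, -0.039, -0.0], [0.0, 0.001, -1.0]]
wrist_force: [-2.5, 0.3, 0.2]
grip_width: 0.295
finger_force: 79.7
```

Run:
```python
from h import *
o=get_obs();print(np.round(o["tool_pos"],4),o["wrist_force"],o["clock"])
im=grab_frame("wrist");cv2.imwrite("pics/w4.png",im[:,:,::-1])
```

```text
[ 0.6914 -0.0032  0.0843] [-2.50703911  0.27253183  0.18754504] 23.35
```

View pics/w4.png

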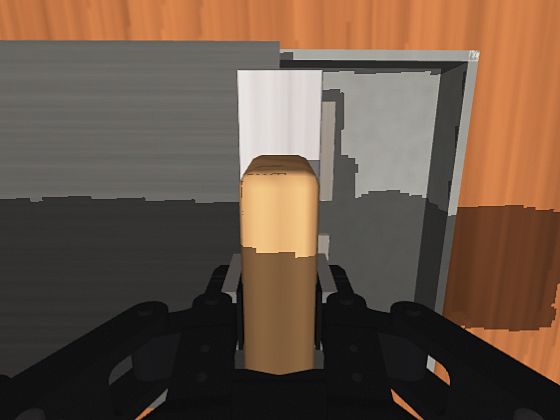

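At the die's edge, two strips show in the trough beside the scraper at (328,110) and (322,245), and none is left on the visible top. I lift, back off and check the trough numerically.

apply_moves(increments=[[[0, 0, -0.3, 0], [0, 0, -0.6, 0], [0, 0, -1, 0], [0, 0, -1, 0], [0, -0.4, -0.6, 0], [0, -0.8, 0, 0], [0, -1, 0, 0], [0, -1, 0, 0]]])

```text
clock: 24.2
tool_pos: [0.6251, -0.0007, 0.1549]
ee_rot: [[0.039, 0.999, 0.0], [0.999, -0.039, -0.0], [-0.0, 0.0, -1.0]]
wrist_force: [0.9, 0.1, -3.6]
grip_width: 0.291
finger_force: 79.2
```

```bash
cat > strips.py <<'E'
from h import *
im=grab_frame("top");m=camera_model("top");np.save("pics/top2.npy",im)
a=np.radians(-2.25);R=np.array([[np.cos(a),-np.sin(a)],[np.sin(a),np.cos(a)]]);C=np.array([.5547,.0021])
g=cv2.cvtColor(im,cv2.COLOR_RGB2HSV)
M=((g[...,1]<60)&(g[...,2]>150)).astype(np.uint8)
n,l,s,c=cv2.connectedComponentsWithStats(M)
for i in range(1,n):
    if s[i,4]<8:continue
    w=unproj(m,[c[i]],.01)[0,:2];d=R.T@(w-C)
    if -.15<d[0]<.26 and abs(d[1])<.13:print("px",c[i].round(),"area",s[i,4],"wh",s[i,2:4],"die",d.round(3))
E
python3 strips.py
python3 - <<'E'
from h import *
plan([(.48,-.366,.155,-80.1)])
E
```

```text
from [ 6.206e-01 -2.000e-04  1.543e-01] rows 20 end [ 0.4801 -0.3661  0.1551] -80.08
[[-0.93,-0.32,-0.0,0.78],[-0.95,-0.25,-0.0,0.78],[-0.96,-0.19,-0.0,0.78],[-0.97,-0.12,-0.0,0.78],[-0.98,-0.05,-0.0,0.78],[-0.98,0.01,-0.0,0.78],[-0.98,0.08,-0.0,0.78],[-0.97,0.14,-0.0,0.78]]
[[-0.96,0.21,-0.0,0.78],[-0.94,0.28,-0.0,0.78],[-0.92,0.34,-0.0,0.78],[-0.89,0.4,-0.0,0.78],[-0.86,0.46,-0.0,0.78],[-0.83,0.52,-0.01,0.78],[-0.79,0.57,-0.0,0.78],[-0.76,0.62,-0.01,0.77]]
[[-0.71,0.67,-0.0,0.78],[-0.66,0.72,-0.01,0.77],[-0.61,0.77,-0.0,0.78],[-0.56,0.81,-0.01,0.77]]
```

apply_moves(increments=[[[-0.93, -0.32, 0, 0.78], [-0.95, -0.25, 0, 0.78], [-0.96, -0.19, 0, 0.78], [-0.97, -0.12, 0, 0.78], [-0.98, -0.05, 0, 0.78], [-0.98, 0.01, 0, 0.78], [-0.98, 0.08, 0, 0.78], [-0.97, 0.14, 0, 0.78]]])

```text
clock: 25.05
tool_pos: [0.5691, -0.1477, 0.1548]
ee_rot: [[0.553, 0.833, 0.0], [0.833, -0.553, -0.0], [0.0, 0.0, -1.0]]
wrist_force: [0.2, -0.9, -3.7]
grip_width: 0.292
finger_force: 79.5
```

apply_moves(increments=[[[-0.96, 0.21, 0, 0.78], [-0.94, 0.28, 0, 0.78], [-0.92, 0.34, 0, 0.78], [-0.89, 0.4, 0, 0.78], [-0.86, 0.46, 0, 0.78], [-0.83, 0.52, 0, 0.78], [-0.79, 0.57, 0, 0.78], [-0.76, 0.62, 0, 0.77]]])

```text
clock: 25.85
tool_pos: [0.513, -0.2937, 0.1548]
ee_rot: [[0.904, 0.427, 0.0], [0.427, -0.904, -0.0], [0.0, 0.0, -1.0]]
wrist_force: [0.9, -0.7, -4.1]
grip_width: 0.296
finger_force: 79.5
```

apply_moves(increments=[[[-0.71, 0.67, 0, 0.78], [-0.66, 0.72, 0, 0.77], [-0.61, 0.77, 0, 0.78], [-0.56, 0.81, 0, 0.77], [0, 0, 0, 0], [0, 0, 0, 0]]])

```text
clock: 26.45
tool_pos: [0.4854, -0.3663, 0.1545]
ee_rot: [[0.985, 0.172, 0.0], [0.172, -0.985, 0.001], [0.0, -0.001, -1.0]]
wrist_force: [0.9, -0.7, -4.2]
grip_width: 0.293
finger_force: 79.5
```

```bash
python3 strips.py
python3 - <<'E'
from h import *
plan([(.48,-.366,.06,-80.1)])
E
```

```text
px [261. 137.] area 185 wh [24  9] die [0.161 0.045]
px [292. 140.] area 194 wh [26 10] die [ 0.16  -0.036]
from [ 0.4855 -0.3659  0.1545] rows 5 end [ 0.48   -0.366   0.0601] -80.1
[[-0.05,-0.01,0.94,0.0],[-0.06,-0.01,0.95,0.0],[-0.05,-0.01,0.94,0.0],[-0.06,-0.01,0.95,0.01],[-0.05,-0.0,0.94,0.0]]
```

Only two bright strips show at trough depth, at px (261,137) and (292,140). I look for the third, scraper still held, in one composite of top and side crops.

Run:
```python
from h import *
t=np.load("pics/top2.npy");ms=camera_model("side");s=grab_frame("side");m=camera_model("top")
p=proj(ms,[[.74,-.01,.01]])[0];print(p)
a=cv2.resize(t[95:185,225:325],None,fx=4,fy=4,interpolation=cv2.INTER_CUBIC)
x,y=int(p[0]),int(p[1]);b=cv2.resize(s[max(y-60,0):y+60,x-70:x+70],None,fx=3,fy=3,interpolation=cv2.INTER_CUBIC)
print(x-70,max(y-60,0))
h=max(a.shape[0],b.shape[0]);f=lambda i:cv2.copyMakeBorder(i,0,h-i.shape[0],0,0,0)
cv2.imwrite("pics/c5.png",np.hstack([f(a),f(b)[:,:400]])[:,:,::-1])
```

```text
[221.99814195 212.81574307]
151 152
```

View pics/c5.png

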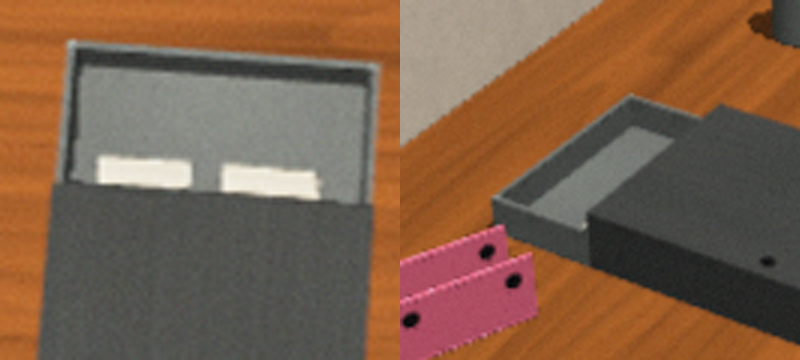

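The die top is clear. In the trough, the left strip is at (145,172). The right item at (270,182) is wider and has a stepped end, so it is two strips stacked. That is about 12 mm high, well below 40 mm. I set the scraper down.

apply_moves(increments=[[[-0.1, 0, 0.6, 0], [-0.1, 0, 0.9, 0], [-0.1, 0, 0.9, 0], [0, 0, 0.9, 0], [0, 0, 0.9, 0], [0, 0, 0.7, 0], [0, 0, 0.4, 0], [0, 0, 0.1, 0]]])

```text
clock: 27.35
tool_pos: [0.4792, -0.3666, 0.0449]
ee_rot: [[0.985, 0.173, -0.002], [0.173, -0.985, 0.002], [-0.001, -0.002, -1.0]]
wrist_force: [1.0, 0.3, -4.9]
grip_width: 0.294
finger_force: 79.8
```

apply_moves(increments=[[[0, 0, 0.1, 0], [0, 0, 0.05, 0], [0, 0, 0.05, 0], [0, 0, 0, 0]]])

```text
clock: 27.75
tool_pos: [0.4802, -0.3679, 0.0428]
ee_rot: [[0.985, 0.172, 0.001], [0.172, -0.985, -0.001], [0.001, 0.001, -1.0]]
wrist_force: [0.3, -0.2, -3.3]
grip_width: 0.294
finger_force: 79.8
```

apply_moves(increments=[[[0, 0, 0.1, 0], [0, 0, 0.1, 0], [0, 0, 0.05, 0], [0, 0, 0.05, 0], [0, 0, 0, 0]]])

```text
clock: 28.25
tool_pos: [0.4797, -0.3674, 0.036]
ee_rot: [[0.985, 0.172, -0.0], [0.172, -0.985, 0.0], [-0.0, -0.0, -1.0]]
wrist_force: [0.5, 0.5, -3.3]
grip_width: 0.295
finger_force: 79.8
```

apply_moves(increments=[[[0, 0, 0.05, 0], [0, 0, 0, 0]]])

```text
clock: 28.45
tool_pos: [0.48, -0.3677, 0.0354]
ee_rot: [[0.985, 0.172, 0.0], [0.172, -0.985, -0.0], [0.0, 0.0, -1.0]]
wrist_force: [0.1, -0.6, -3.8]
grip_width: 0.29
finger_force: 79.6
```

apply_moves(increments=[[[0, 0, 0.05, 0], [0, 0, 0, 0]]])

```text
clock: 28.65
tool_pos: [0.48, -0.3677, 0.0353]
ee_rot: [[0.985, 0.172, 0.0], [0.172, -0.985, -0.0], [0.0, 0.0, -1.0]]
wrist_force: [-1.6, 1.9, 4.3]
grip_width: 0.293
finger_force: 80.4
```

apply_moves(increments=[[[0, 0, 0.05, 0], [0, 0, 0, 0]]])

```text
clock: 28.85
tool_pos: [0.48, -0.3678, 0.0353]
ee_rot: [[0.985, 0.172, 0.0], [0.172, -0.985, -0.0], [0.0, 0.0, -1.0]]
wrist_force: [-3.9, 2.8, 9.1]
grip_width: 0.296
finger_force: 81.4
```

The scraper is down on the mat. I release it and go up.

apply_moves(increments=[[[0, 0, 0, 0], [0, 0, 0, 0], [0, 0, 0, 0], [0, 0, 0, 0], [0, 0, 0, 0], [0, 0, 0, 0], [0, 0, 0, 0], [0, 0, 0, 0]]], claw=85)

```text
clock: 29.65
tool_pos: [0.4799, -0.3676, 0.0333]
ee_rot: [[0.985, 0.172, -0.0], [0.172, -0.985, 0.0], [-0.0, -0.0, -1.0]]
wrist_force: [0.2, -0.7, -0.3]
grip_width: 0.996
finger_force: 0.0
```

apply_moves(increments=[[[0, 0, -0.3, 0], [0, 0, -0.6, 0], [0, 0, -1, 0], [0, 0, -1, 0], [0, 0, -1, 0], [0, 0, -1, 0], [0, 0, -1, 0], [0, 0, -1, 0]]])

```text
clock: 30.45
tool_pos: [0.4801, -0.3677, 0.1735]
ee_rot: [[0.985, 0.172, 0.001], [0.172, -0.985, -0.001], [0.001, 0.001, -1.0]]
wrist_force: [0.6, -0.1, -0.7]
grip_width: 0.995
finger_force: 0.0
```

apply_moves(increments=[[[0, 0, -0.5, 0], [0, 0, 0, 0], [0, 0, 0, 0], [0, 0, 0, 0], [0, 0, 0, 0]]])

```text
clock: 30.95
tool_pos: [0.4792, -0.3669, 0.1799]
ee_rot: [[0.985, 0.172, -0.002], [0.172, -0.985, 0.002], [-0.001, -0.002, -1.0]]
wrist_force: [-0.1, -0.2, 0.4]
grip_width: 0.999
finger_force: 0.0
```

```bash
python3 - <<'E'
from h import *
m=camera_model("wrist");im=grab_frame("wrist")
def rects(x0,x1,y0,y1,z,f,im=im,m=m,s=1200):
    o=ortho(m,im,x0,x1,y0,y1,z,s);h=cv2.cvtColor(o,cv2.COLOR_RGB2HSV)
    cs,_=cv2.findContours(f(h).astype(np.uint8),0,2);k=cv2.convexHull(max(cs,key=cv2.contourArea));r=cv2.minAreaRect(k)
    print(z,"size mm",np.round(np.array(r[1])/s*1e3,1),"ang",round(r[2],1),"centre",round(x1-r[0][1]/s,4),round(y1-r[0][0]/s,4))
rects(.36,.6,-.44,-.29,.02,lambda h:(h[...,1]<60)&(h[...,2]>100))          # base, wrist view
t=grab_frame("top");mt=camera_model("top")
rects(.38,.57,.27,.43,.065,lambda h:(h[...,1]<60)&(h[...,2]>170),t,mt)      # bracket
print(get_obs()["clock"])
cv2.imwrite("pics/w6.png",im[:,:,::-1])
E
python3 strips.py
```

```text
0.02 size mm [169.4  36.3] ang 79.9 centre 0.4796 -0.3667
0.065 size mm [ 42.2 134.7] ang 89.1 centre 0.4636 0.3438
31.05
px [261. 137.] area 182 wh [24  9] die [0.161 0.045]
px [292. 140.] area 192 wh [26 10] die [ 0.16  -0.036]
```

```bash
python3 -c "
from station import *
print(sign_off())"
```

```text
the job is handed in; nothing more can be done
None
```

I handed the job in at about 31 s, but `sign_off()` returned no verdict: the bracket stands in the parts tray, the die top is clear of strips, and the scraper is back on its mat; only two strips show separately in the trough, and I took the third to be stacked on the right-hand one.

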